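# Transfer the router tool holders to the loading rack in reverse order

## Task

The four router tool holders must be loaded from the other end, so move all of them from their coloured sleeves into the empty grey rack in reverse left-to-right order: the tool that is leftmost now goes into the rightmost hole of the grey rack, and so on. Keep every tool upright, taper down, and leave each one seated with its flange flat on the grey plate. Leave the caliper where it lies.

Things in the scene. Friction and masses are not known exactly. Their poses are not given: they have to be found in the camera images.
- tool_red: Loose router tool holder, red nut, a plain cylindrical cutter on top; 100 mm tall, 0.3 kg, round, yaw meaningless. Starts upright in the red sleeve. Origin: centre of the lower end, z up. Heights from it: steel taper 0 to 38 mm (diameter 16 below, 31 above), flange 38 to 50 (diameter 46), red nut 50 to 86 (cylinder, diameter 34: grip here, fingertips above the flange), cutter to 100 mm.
- tool_blue: Loose router tool holder, blue nut, a rounded cutter on top; 100 mm tall, 0.3 kg, round, yaw meaningless. Starts upright in the blue sleeve. Origin: centre of the lower end, z up. Heights from it: steel taper 0 to 38 mm (diameter 16 below, 31 above), flange 38 to 50 (diameter 46), blue nut 50 to 86 (cylinder, diameter 34: grip here, fingertips above the flange), cutter to 100 mm.
- tool_yellow: Loose router tool holder, yellow nut, a pointed V-shaped cutter on top; 100 mm tall, 0.3 kg, round, yaw meaningless. Starts upright in the yellow sleeve. Origin: centre of the lower end, z up. Heights from it: steel taper 0 to 38 mm (diameter 16 below, 31 above), flange 38 to 50 (diameter 46), yellow nut 50 to 86 (cylinder, diameter 34: grip here, fingertips above the flange), cutter to 100 mm.
- tool_green: Loose router tool holder, green nut, a wide flat brass cutter on top; 100 mm tall, 0.3 kg, round, yaw meaningless. Starts upright in the green sleeve. Origin: centre of the lower end, z up. Heights from it: steel taper 0 to 38 mm (diameter 16 below, 31 above), flange 38 to 50 (diameter 46), green nut 50 to 86 (cylinder, diameter 34: grip here, fingertips above the flange), cutter to 100 mm.
- sleeve_red: Red plastic sleeve: fixed ring, 42 mm tall, outer diameter 58, hole 36 mm. Origin: centre of its underside, 18 mm above the table (on a plywood base 84 x 316 mm), z up; its top is 60 mm above the table. The four sleeves stand in a row, 75 mm apart, colours in any order; the row runs along their y axes, which point left as seen from the robot.
- sleeve_blue: Blue plastic sleeve: fixed ring, 42 mm tall, outer diameter 58, hole 36 mm. Origin: centre of its underside, 18 mm above the table (on a plywood base 84 x 316 mm), z up; its top is 60 mm above the table. The four sleeves stand in a row, 75 mm apart, colours in any order; the row runs along their y axes, which point left as seen from the robot.
- sleeve_yellow: Yellow plastic sleeve: fixed ring, 42 mm tall, outer diameter 58, hole 36 mm. Origin: centre of its underside, 18 mm above the table (on a plywood base 84 x 316 mm), z up; its top is 60 mm above the table. The four sleeves stand in a row, 75 mm apart, colours in any order; the row runs along their y axes, which point left as seen from the robot.
- sleeve_green: Green plastic sleeve: fixed ring, 42 mm tall, outer diameter 58, hole 36 mm. Origin: centre of its underside, 18 mm above the table (on a plywood base 84 x 316 mm), z up; its top is 60 mm above the table. The four sleeves stand in a row, 75 mm apart, colours in any order; the row runs along their y axes, which point left as seen from the robot.
- target_rack: Fixed grey steel rack, empty at the start, 84 x 316 x 60 mm. Origin: centre of its underside, on the table; z up, y along the row of holes, to the left seen from the robot. Top plate (12 mm thick, upper face at 60 mm) with four 36 mm through holes at y = +112.5, +37.5, -37.5, -112.5 mm, x = 0. A seated tool hangs by its flange, its origin 22 mm above the table.
- caliper: Digital caliper lying on the table left of the work, 80 x 200 x 14 mm, length along its y axis; origin at the centre of its underside. To be left where it lies.
Not all that is in view belongs to the job. What is shaped like the tool_yellow but purple is not meant.

How it is judged:
At the end, for the whole second after the job is handed in: Each tool is seated in the grey rack's hole that mirrors its sleeve's place in the source row (leftmost to rightmost and so on): within 8 mm of the hole's centre along each rack axis, origin 18 to 27 mm above the rack's underside, tilt under 0.1 rad, released and at rest (((y of each of sleeve_blue, sleeve_yellow, sleeve_green in the frame of sleeve_red below 0 m and y of tool_red in the frame of target_rack between -0.1205 and -0.1045 m) or (y of sleeve_blue in the frame of sleeve_red above 0 m and y of each of sleeve_yellow, sleeve_green in the frame of sleeve_red below 0 m and y of tool_red in the frame of target_rack between -0.0455 and -0.0295 m) or (y of each of sleeve_blue, sleeve_green in the frame of sleeve_red below 0 m and y of sleeve_yellow in the frame of sleeve_red above 0 m and y of tool_red in the frame of target_rack between -0.0455 and -0.0295 m) or (y of each of sleeve_blue, sleeve_yellow in the frame of sleeve_red below 0 m and y of sleeve_green in the frame of sleeve_red above 0 m and y of tool_red in the frame of target_rack between -0.0455 and -0.0295 m) or (y of each of sleeve_blue, sleeve_yellow in the frame of sleeve_red above 0 m and y of sleeve_green in the frame of sleeve_red below 0 m and y of tool_red in the frame of target_rack between 0.0295 and 0.0455 m) or (y of each of sleeve_blue, sleeve_green in the frame of sleeve_red above 0 m and y of sleeve_yellow in the frame of sleeve_red below 0 m and y of tool_red in the frame of target_rack between 0.0295 and 0.0455 m) or (y of sleeve_blue in the frame of sleeve_red below 0 m and y of each of sleeve_yellow, sleeve_green in the frame of sleeve_red above 0 m and y of tool_red in the frame of target_rack between 0.0295 and 0.0455 m) or (y of each of sleeve_blue, sleeve_yellow, sleeve_green in the frame of sleeve_red above 0 m and y of tool_red in the frame of target_rack between 0.1045 and 0.1205 m)) and x of tool_red in the frame of target_rack between -0.008 and 0.008 m and z of tool_red in the frame of target_rack between 0.018 and 0.027 m and angle between each of tool_red, tool_blue, tool_yellow, tool_green's own z axis and vertical below 0.1 rad and linear speed of each of tool_red, tool_blue, tool_yellow, tool_green below 0.02 m/s and ((y of each of sleeve_red, sleeve_yellow, sleeve_green in the frame of sleeve_blue below 0 m and y of tool_blue in the frame of target_rack between -0.1205 and -0.1045 m) or (y of sleeve_red in the frame of sleeve_blue above 0 m and y of each of sleeve_yellow, sleeve_green in the frame of sleeve_blue below 0 m and y of tool_blue in the frame of target_rack between -0.0455 and -0.0295 m) or (y of each of sleeve_red, sleeve_green in the frame of sleeve_blue below 0 m and y of sleeve_yellow in the frame of sleeve_blue above 0 m and y of tool_blue in the frame of target_rack between -0.0455 and -0.0295 m) or (y of each of sleeve_red, sleeve_yellow in the frame of sleeve_blue below 0 m and y of sleeve_green in the frame of sleeve_blue above 0 m and y of tool_blue in the frame of target_rack between -0.0455 and -0.0295 m) or (y of each of sleeve_red, sleeve_yellow in the frame of sleeve_blue above 0 m and y of sleeve_green in the frame of sleeve_blue below 0 m and y of tool_blue in the frame of target_rack between 0.0295 and 0.0455 m) or (y of each of sleeve_red, sleeve_green in the frame of sleeve_blue above 0 m and y of sleeve_yellow in the frame of sleeve_blue below 0 m and y of tool_blue in the frame of target_rack between 0.0295 and 0.0455 m) or (y of sleeve_red in the frame of sleeve_blue below 0 m and y of each of sleeve_yellow, sleeve_green in the frame of sleeve_blue above 0 m and y of tool_blue in the frame of target_rack between 0.0295 and 0.0455 m) or (y of each of sleeve_red, sleeve_yellow, sleeve_green in the frame of sleeve_blue above 0 m and y of tool_blue in the frame of target_rack between 0.1045 and 0.1205 m)) and x of tool_blue in the frame of target_rack between -0.008 and 0.008 m and z of tool_blue in the frame of target_rack between 0.018 and 0.027 m and ((y of each of sleeve_red, sleeve_blue, sleeve_green in the frame of sleeve_yellow below 0 m and y of tool_yellow in the frame of target_rack between -0.1205 and -0.1045 m) or (y of sleeve_red in the frame of sleeve_yellow above 0 m and y of each of sleeve_blue, sleeve_green in the frame of sleeve_yellow below 0 m and y of tool_yellow in the frame of target_rack between -0.0455 and -0.0295 m) or (y of each of sleeve_red, sleeve_green in the frame of sleeve_yellow below 0 m and y of sleeve_blue in the frame of sleeve_yellow above 0 m and y of tool_yellow in the frame of target_rack between -0.0455 and -0.0295 m) or (y of each of sleeve_red, sleeve_blue in the frame of sleeve_yellow below 0 m and y of sleeve_green in the frame of sleeve_yellow above 0 m and y of tool_yellow in the frame of target_rack between -0.0455 and -0.0295 m) or (y of each of sleeve_red, sleeve_blue in the frame of sleeve_yellow above 0 m and y of sleeve_green in the frame of sleeve_yellow below 0 m and y of tool_yellow in the frame of target_rack between 0.0295 and 0.0455 m) or (y of each of sleeve_red, sleeve_green in the frame of sleeve_yellow above 0 m and y of sleeve_blue in the frame of sleeve_yellow below 0 m and y of tool_yellow in the frame of target_rack between 0.0295 and 0.0455 m) or (y of sleeve_red in the frame of sleeve_yellow below 0 m and y of each of sleeve_blue, sleeve_green in the frame of sleeve_yellow above 0 m and y of tool_yellow in the frame of target_rack between 0.0295 and 0.0455 m) or (y of each of sleeve_red, sleeve_blue, sleeve_green in the frame of sleeve_yellow above 0 m and y of tool_yellow in the frame of target_rack between 0.1045 and 0.1205 m)) and x of tool_yellow in the frame of target_rack between -0.008 and 0.008 m and z of tool_yellow in the frame of target_rack between 0.018 and 0.027 m and ((y of each of sleeve_red, sleeve_blue, sleeve_yellow in the frame of sleeve_green below 0 m and y of tool_green in the frame of target_rack between -0.1205 and -0.1045 m) or (y of sleeve_red in the frame of sleeve_green above 0 m and y of each of sleeve_blue, sleeve_yellow in the frame of sleeve_green below 0 m and y of tool_green in the frame of target_rack between -0.0455 and -0.0295 m) or (y of each of sleeve_red, sleeve_yellow in the frame of sleeve_green below 0 m and y of sleeve_blue in the frame of sleeve_green above 0 m and y of tool_green in the frame of target_rack between -0.0455 and -0.0295 m) or (y of each of sleeve_red, sleeve_blue in the frame of sleeve_green below 0 m and y of sleeve_yellow in the frame of sleeve_green above 0 m and y of tool_green in the frame of target_rack between -0.0455 and -0.0295 m) or (y of each of sleeve_red, sleeve_blue in the frame of sleeve_green above 0 m and y of sleeve_yellow in the frame of sleeve_green below 0 m and y of tool_green in the frame of target_rack between 0.0295 and 0.0455 m) or (y of each of sleeve_red, sleeve_yellow in the frame of sleeve_green above 0 m and y of sleeve_blue in the frame of sleeve_green below 0 m and y of tool_green in the frame of target_rack between 0.0295 and 0.0455 m) or (y of sleeve_red in the frame of sleeve_green below 0 m and y of each of sleeve_blue, sleeve_yellow in the frame of sleeve_green above 0 m and y of tool_green in the frame of target_rack between 0.0295 and 0.0455 m) or (y of each of sleeve_red, sleeve_blue, sleeve_yellow in the frame of sleeve_green above 0 m and y of tool_green in the frame of target_rack between 0.1045 and 0.1205 m)) and x of tool_green in the frame of target_rack between -0.008 and 0.008 m and z of tool_green in the frame of target_rack between 0.018 and 0.027 m); the robot touches nothing.
It fails at once if the caliper is shifted by more than 20 mm (distance of caliper from where it was at the start of the episode above 0.02 m).
It fails at once if the red tool is tipped over (more than 0.7 rad) (angle between tool_red's own z axis and vertical above 0.7 rad).
It fails at once if the blue tool is tipped over (more than 0.7 rad) (angle between tool_blue's own z axis and vertical above 0.7 rad).
It fails at once if the yellow tool is tipped over (more than 0.7 rad) (angle between tool_yellow's own z axis and vertical above 0.7 rad).
It fails at once if the green tool is tipped over (more than 0.7 rad) (angle between tool_green's own z axis and vertical above 0.7 rad).
It also fails if it takes over 93 s, if anything falls off the work surface, if the arm or the gripper's body presses on something with over 40 N, if the wrist force passes 120 N, or if a joint passes its speed limit or range.

## Robot

A 6-joint arm with a two-finger parallel gripper is mounted at the origin on a cart in front of the work surface, level with it; the furniture and walls round the work are solid. World frame = base frame: x ahead of the robot, y to its left, z up, the work surface at z = 0. Lengths are in m, angles in rad, forces in N, time in s.
With the tool pointing down it reaches from about 0.3 to 0.775 m from the base axis. Payload 14.6 kg.
Tool frame: the origin (TCP) lies at the very end of the fingers, on their centre line; the grasp point (between the pads) lies 19 mm behind it (robot.grasp_offset is the distance from the TCP to the grasp point, in m); z points along the fingers, y is the line along which they close (so a half turn about z gives the same grasp; the last joint's range is limited). The gripper opens to 85 mm and grips with 20 to 120 N. Pads are 22 mm wide; open, the fingers measure 114 mm over their backs; the gripper's body (76 mm by 85 mm) begins 54 mm behind the grasp point. The pads swing forward as they close: fully open they stand 13 mm farther back than shut.
Start: joints at [-1.205, 0.3, 1.521, -0, 1.321, -0.067], TCP at [0.231, -0.499, 0.231] pointing down, gripper open.
Joint ranges: [-3.03, 3.03], [-0.79, 2.21], [0.23, 2.52], [-1.04, 4.18], [0, 3.07], [-2.55, 2.55]. Speed limits (rad/s): [2.22, 2.22, 2.57, 3.14, 3.14, 3.14].

## Interface

Orientations are given as a unit quaternion [x, y, z, w].
In Python, from plant import robot, vision, job gives the robot as it stands. The module is installed in compiled form; this text tells all that it offers.
- The arm moves only by the shell command python3 -m inch 'ROWS' [FORCE]. ROWS is JSON, a list of rows, each a list of 7 numbers: the opening, from -1 (shut) to 1 (fully open), then the shift along the world's x, y, z scaled (see below), then the turn, a rotation vector about the world's x, y, z scaled (see below). A call has 1 to 12 rows; each row is the pose to reach, as a shift and turn from the pose commanded when the call began, turning the shorter way round; what a row does not reach only later rows make up. The controller multiplies each number of a shift by 0.15 m and each number of a turn by 180 degrees. A row lasts 1/8 s, in which the tool goes at most 62.5 mm and 10.7 degrees, less where a joint would pass 70% of its speed; a pose out of reach is approached as far as the arm can. A call with a number of a shift or a turn outside -1 to 1 is refused whole. A call with a gripper value outside its range is refused whole. The fingers move at their own pace and stop on an object; FORCE is the grip in N (left out, the last holds). Time passes only in rows, so rows that repeat a pose let the fingers close. It gives the time, the measured TCP pose, the force, the opening and the grip force at its end, in the units of the state.
- robot.sense(): the state, without advancing time (a new reading comes with each control period).
- vision.get_image(name): name is "scene" or "side" or "wrist"; returns a dict with "frame" (420x560x3 uint8, red, green, blue), "intrinsics" (3x3 intrinsics, pixels), "k1" (the pictures are not rectified: a ray, as slopes to the right and down, at radius r is drawn at 1 + k1 r^2 times it, then the intrinsics apply), "R" (3x3) and "t" (3): a world point X has camera coordinates R X + t; the wrist camera has in their place "tool_from_camera" (4x4, takes a point from camera to tool coordinates, whose origin is the TCP and whose axes are the flange's). Camera axes: x right, y down, z forward; pixel columns grow to the right and rows downward; lengths in m; the calibration is good to about 2 mm. A picture is of the moment at which its call begins: read the wrist's pose just before it. There is no depth.
- job.close_job(): hands the job in; it is judged then, once.
The state is a dict: "time": time; "q": joint angles; "dq": joint speeds; "joint_efforts": joint torques, N m; "tool_pos": TCP position; "eef_rot": TCP orientation; "contact_force": force on the tool from outside, world axes, zero at the start; "moment": the same for the moment, N m; "gripper_width": finger opening in m; "grasp_force": force on a finger pad.
Only numpy, scipy, OpenCV 4.12 (cv2) and the standard library are available. Lean on these libraries where they do the work, as an engineer would, in place of code of your own. Each camera call takes 0.05 s, during which the arm holds its last target. There are 200 camera calls.

## Working session

There is one attempt and no reset: what is moved stays moved. The work goes in short steps, Python scripts to look and compute and a shell command to move; the robot and the scene stay as the last step left them, time stands still between calls to the robot, and variables do not carry over. Pictures are saved under pics/ and viewed, at most 14 in all, crops included, and the job is handed in when it is done.

```bash
mkdir -p pics
python3 - <<'E'
from plant import robot,vision
import cv2,numpy as np,pickle
s=robot.sense();print(s['time'],s['tool_pos'],s['eef_rot'],s['gripper_width'],robot.grasp_offset)
for n in ("scene","side"):
    d=vision.get_image(n);pickle.dump(d,open(n+'.pkl','wb'))
    cv2.imwrite(f'pics/{n}0.png',d['frame'][:,:,::-1]);print({k:np.round(v,3).tolist() for k,v in d.items() if k!='frame'})
E
```

```text
0.0 [ 0.23058999 -0.49907849  0.23070235] [ 9.76678389e-01  2.14706747e-01 -7.91435632e-05 -5.75129805e-04] 0.08531295128405202 0.0187
{'intrinsics': [[424.424, 0.0, 284.292], [0.0, 424.424, 210.912], [0.0, 0.0, 1.0]], 'k1': 0.004, 'R': [[-0.635, -0.772, -0.019], [-0.48, 0.414, -0.773], [0.605, -0.482, -0.634]], 't': [0.431, 0.294, 0.572]}
{'intrinsics': [[384.771, 0.0, 284.097], [0.0, 384.771, 207.153], [0.0, 0.0, 1.0]], 'k1': 0.013, 'R': [[-0.995, -0.1, -0.004], [-0.044, 0.474, -0.879], [0.09, -0.875, -0.476]], 't': [0.616, 0.025, 0.893]}
```

View pics/scene0.png

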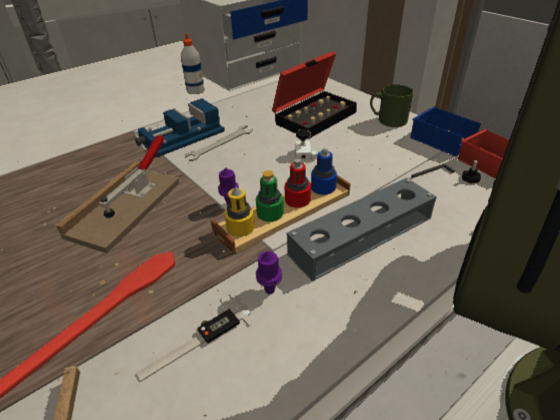

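View pics/side0.png

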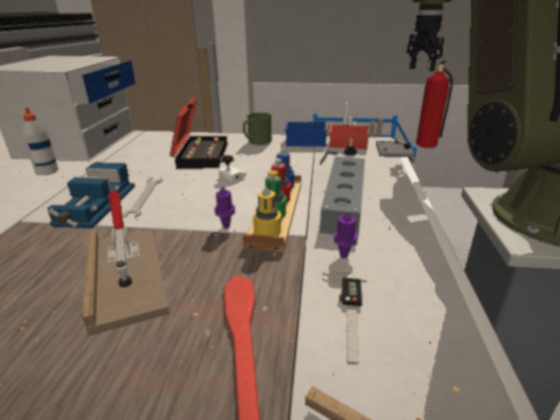

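The scene shows, left to right, yellow (238,212), green (269,195), red (297,183), blue (323,171). The empty rack's holes run from (319,236) to (403,195). Two purple decoys stand at (268,270) and (228,183), and the caliper lies at (215,325). I'll enlarge for measuring.

Run:
```python
import pickle,cv2
f=pickle.load(open('scene.pkl','rb'))['frame'][135:285,200:450,::-1]
cv2.imwrite('pics/c1.png',cv2.resize(f,(800,480),interpolation=cv2.INTER_CUBIC))
```

```text
(no output)
```

View pics/c1.png

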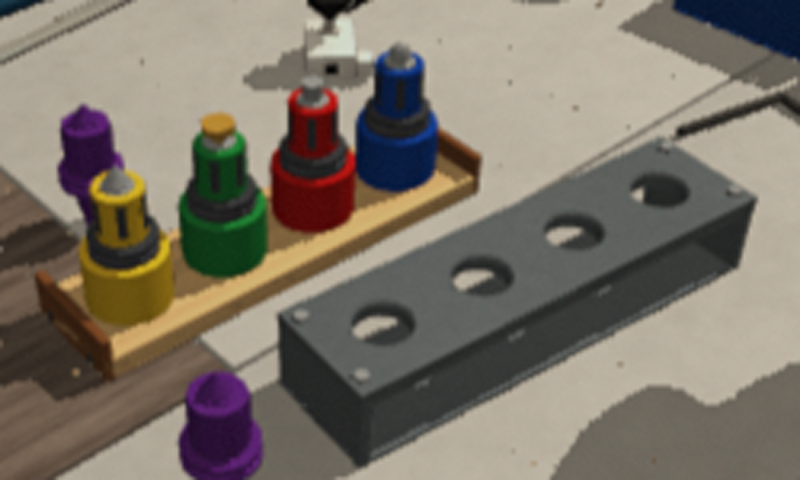

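```bash
cat > h.py <<'E'
import numpy as np,cv2
def pt(d,px,z,R=None,t=None):
    R=d['R'] if R is None else R; t=d['t'] if t is None else t
    u=cv2.undistortPoints(np.array([[px]],float),np.array(d['intrinsics']),np.array([d['k1'],0,0,0,0.]))[0,0]
    r=R.T@np.r_[u,1]; c=-R.T@t
    return (c+r*(z-c[2])/r[2])[:2]
def fit(P):  # leftmost first, 75 mm row -> centre, yaw, residuals
    P=np.array(P);s=np.array([.1125,.0375,-.0375,-.1125]);c=P.mean(0);v=(s[:,None]*(P-c)).sum(0);v/=np.linalg.norm(v)
    F=c+s[:,None]*v;return F,np.arctan2(-v[0],v[1]),np.linalg.norm(P-F,axis=1)*1e3
E
python3 - <<'E'
from h import *;import pickle
np.set_printoptions(precision=4,suppress=True)
d=pickle.load(open('scene.pkl','rb'))
f=lambda L,z:[pt(d,(200+x/3.2,135+y/3.2),z) for x,y in L]
for n,L,z in(('tools',[(119,186),(219,140),(313,97),(400,57)],.108),('holes',[(384,325),(482,276),(574,232),(660,190)],.06)):
    P=f(L,z);print(n,np.array(P),*fit(P))
print('rack corners',np.array(f([(281,318),(360,393),(755,197),(665,140)],.06)))
print('purple top',f([(218,373),],.1),f([(85,105)],.1))
E
```

```text
tools [[ 0.6375  0.1486]
 [ 0.636   0.0736]
 [ 0.6342 -0.0029]
 [ 0.6327 -0.0798]] [[ 0.6375  0.1474]
 [ 0.6359  0.0724]
 [ 0.6343 -0.0026]
 [ 0.6327 -0.0776]] -0.021151559793038215 [1.2585 1.221  0.2851 2.197 ]
holes [[ 0.4808  0.0752]
 [ 0.4741  0.0006]
 [ 0.466  -0.0736]
 [ 0.4584 -0.149 ]] [[ 0.4812  0.0752]
 [ 0.4736  0.0006]
 [ 0.4661 -0.074 ]
 [ 0.4585 -0.1487]] -0.1006867471539883 [0.3123 0.5142 0.3934 0.3286]
rack corners [[ 0.5244  0.1167]
 [ 0.4493  0.1227]
 [ 0.414  -0.1888]
 [ 0.4917 -0.1967]]
purple top [array([0.4795, 0.196 ])] [array([0.7356, 0.1093])]
```

```bash
python3 -m inch '[[1,0.2,0.3,0.1,0,0,0.04],[1,0.4,0.6,0.15,0,0,0.08],[1,0.667,1,0.22,0,0,0.118],[1,0.667,1,0.22,0,0,0.118]]' 60 && python3 -m inch '[[1,0.2,0.3,0.1,0,0,0.04],[1,0.4,0.6,0.15,0,0,0.08],[1,0.667,1,0.22,0,0,0.118],[1,0.667,1,0.22,0,0,0.118]]' && python3 -m inch '[[1,0.2,0.3,0.1,0,0,0.04],[1,0.4,0.6,0.15,0,0,0.08],[1,0.667,1,0.22,0,0,0.118],[1,0.667,1,0.22,0,0,0.118],[1,0.667,1,0.22,0,0,0.118],[1,0.667,1,0.22,0,0,0.118]]'
cat >> h.py <<'E'
from scipy.spatial.transform import Rotation as Ro
def wrist(name=None):
    from plant import robot,vision
    s=robot.sense();d=vision.get_image('wrist')
    T=np.eye(4);T[:3,:3]=Ro.from_quat(s['eef_rot']).as_matrix();T[:3,3]=s['tool_pos']
    M=np.linalg.inv(T@np.array(d['tool_from_camera']));d['R']=M[:3,:3];d['t']=M[:3,3]
    if name: cv2.imwrite(f'pics/{name}.png',cv2.resize(d['frame'][:,:,::-1],(800,600),interpolation=cv2.INTER_CUBIC))
    a=Ro.from_quat(s['eef_rot']).as_matrix()
    print('t',round(s['time'],2),'tcp',np.round(s['tool_pos'],4),'yax',np.round(a[:,1],3),'zax',np.round(a[:,2],3),'w',round(s['gripper_width'],4),'F',np.round(s['contact_force'],1),'g',s['grasp_force'])
    return s,d
E
python3 - <<'E'
from h import *;import pickle
s,d=wrist('w1');pickle.dump(d,open('w1.pkl','wb'))
E
```

```text
time: 0.6
tool_pos: [0.3322, -0.347, 0.2649]
eef_rot: [0.919, 0.393, 0.0, 0.0]
contact_force: [-1.1, -0.8, 0.2]
gripper_width: 0.0853
grasp_force: 0.0
time: 1.1
tool_pos: [0.432, -0.1973, 0.2975]
eef_rot: [0.832, 0.555, 0.0, 0.0]
contact_force: [-0.5, 0.5, 0.1]
gripper_width: 0.0856
grasp_force: 0.0
time: 1.85
tool_pos: [0.5303, -0.0508, 0.33]
eef_rot: [0.717, 0.697, -0.0, -0.0]
contact_force: [-0.8, -0.4, -0.4]
gripper_width: 0.0854
grasp_force: 0.0
t 1.85 tcp [ 0.5303 -0.0508  0.33  ] yax [ 1.    -0.029 -0.001] zax [-0.001 -0.    -1.   ] w 0.0854 F [-0.8 -0.4 -0.4] g 0.0
```

View pics/w1.png

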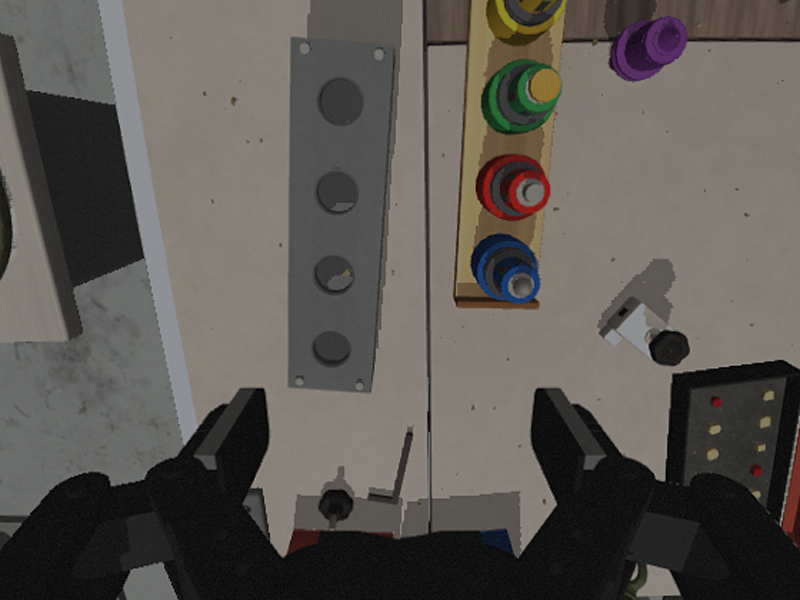

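The wrist view shows the rack holes at about (341,102), (337,192), (334,274), (331,348). The sleeves are green (521,96), red (513,187) and blue (506,269), with yellow cut off at the top.

Run:
```python
from h import *;import pickle
np.set_printoptions(precision=4,suppress=True)
d=pickle.load(open('w1.pkl','rb'));print(np.round(d['intrinsics'],1).tolist(),d['k1'],-d['R'].T@d['t'])
f=lambda L,z:np.array([pt(d,(x*.7,y*.7),z) for x,y in L])
P=f([(341,102),(337.5,192),(334,274),(331.5,348)],.06);print('holes',P,*fit(P))
print('corners',f([(291,37),(398,42),(289,387),(372,392)],.06))
print('sleeves',f([(521,96),(513,187),(506,269)],.06))
print('nut',f([(537,90),(528,190),(519,284)],.108))
```

```text
[[320.7, 0.0, 279.6], [0.0, 320.7, 212.4], [0.0, 0.0, 1.0]] -0.036399873114400384 [0.5322 0.0286 0.4736]
holes [[ 0.4841  0.0734]
 [ 0.4762 -0.0002]
 [ 0.4678 -0.0745]
 [ 0.4599 -0.149 ]] [[ 0.4842  0.0743]
 [ 0.4761 -0.0003]
 [ 0.4679 -0.0748]
 [ 0.4598 -0.1494]] -0.10844947325079976 [0.8387 0.1823 0.3703 0.3783]
corners [[ 0.4466  0.124 ]
 [ 0.5331  0.1174]
 [ 0.4136 -0.1907]
 [ 0.4974 -0.1985]]
sleeves [[ 0.6345  0.0741]
 [ 0.6309 -0.0001]
 [ 0.6277 -0.0742]]
nut [[ 0.6343  0.0727]
 [ 0.6313  0.0006]
 [ 0.628  -0.0753]]
```

```bash
python3 -m inch '[[1,0.3,-0.08,-0.2,0,0,0],[1,0.663,-0.17,-0.4,0,0,0],[1,0.663,-0.17,-0.7,0,0,0],[1,0.663,-0.17,-0.867,0,0,0],[1,0.663,-0.17,-0.867,0,0,0],[1,0.663,-0.17,-0.867,0,0,0]]'
python3 - <<'E'
from h import *;import pickle
s,d=wrist('w2');pickle.dump(d,open('w2.pkl','wb'))
E
```

```text
time: 2.65
tool_pos: [0.6305, -0.0755, 0.202]
eef_rot: [0.717, 0.698, 0.001, 0.001]
contact_force: [0.5, 0.3, 0.9]
gripper_width: 0.0857
grasp_force: 0.0
t 2.65 tcp [ 0.6305 -0.0755  0.202 ] yax [ 1.    -0.027  0.002] zax [ 0.002 -0.    -1.   ] w 0.0857 F [0.5 0.3 0.9] g 0.0
```

View pics/w2.png

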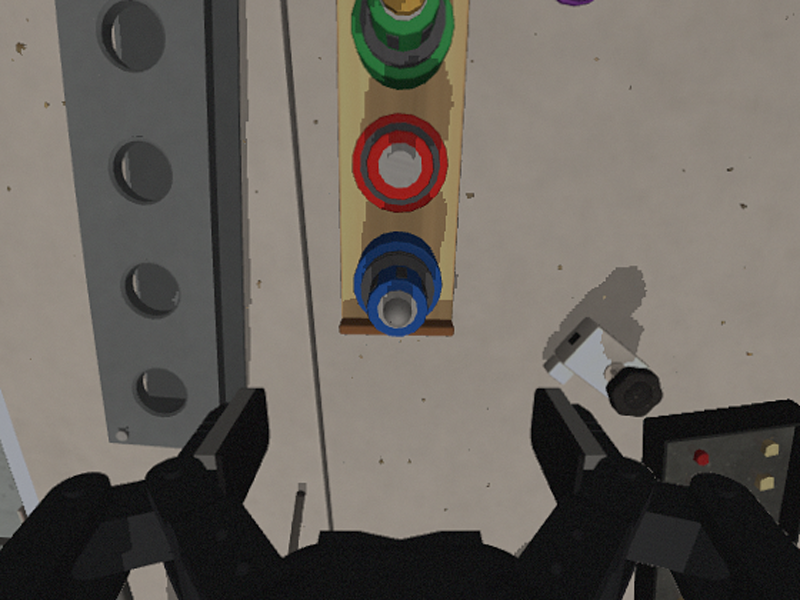

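The wrist view at z=0.2 shows the gripper straddling the row: blue nut top at (397,307), red (400,164), and holes at (131,36), (141,172), (151,290), (161,391).

Run:
```python
from h import *;import pickle
np.set_printoptions(precision=4,suppress=True)
d=pickle.load(open('w2.pkl','rb'))
f=lambda L,z:np.array([pt(d,(x*.7,y*.7),z) for x,y in L])
P=f([(131,36),(141,172),(151,290),(161,391)],.06);print('holes',P,*fit(P))
print('sleeves',f([(403,30),(400,163),(398,280)],.06))
print('nut',f([(400,164),(397,307)],.108))
```

```text
holes [[ 0.4829  0.074 ]
 [ 0.4751 -0.0002]
 [ 0.4673 -0.0747]
 [ 0.4597 -0.1488]] [[ 0.4829  0.0745]
 [ 0.4752 -0.0001]
 [ 0.4674 -0.0747]
 [ 0.4596 -0.1493]] -0.1040259554927718 [0.4539 0.082  0.1225 0.5279]
sleeves [[ 0.6361  0.0711]
 [ 0.6326 -0.0002]
 [ 0.6294 -0.0725]]
nut [[ 0.6325  0.    ]
 [ 0.6288 -0.0749]]
```

```bash
python3 -m inch '[[1,-0.01,0,-0.35,0,0,0],[1,-0.01,0,-0.6,0,0,0],[1,-0.01,0,-0.75,0,0,0],[1,-0.01,0,-0.84,0,0,0],[1,-0.01,0,-0.84,0,0,0],[1,-0.01,0,-0.84,0,0,0]]' && python3 -m inch '[[-1,0,0,0,0,0,0],[-1,0,0,0,0,0,0],[-1,0,0,0,0,0,0],[-1,0,0,0,0,0,0],[-1,0,0,0,0,0,0],[-1,0,0,0,0,0,0],[-1,0,0,0,0,0,0],[-1,0,0,0,0,0,0]]' 60
```

```text
time: 3.45
tool_pos: [0.6294, -0.0749, 0.0757]
eef_rot: [0.716, 0.698, 0.001, 0.001]
contact_force: [-0.6, 0.5, 1.1]
gripper_width: 0.0856
grasp_force: 0.0
time: 4.45
tool_pos: [0.629, -0.0748, 0.0748]
eef_rot: [0.716, 0.698, 0.0, 0.0]
contact_force: [-0.9, 0.0, 5.2]
gripper_width: 0.0328
grasp_force: 59.5
```

```bash
python3 -m inch '[[-1,0,0,0.2,0,0,0],[-1,0,0,0.5,0,0,0],[-1,0,0,0.733,0,0,0],[-1,-0.2,0.2,0.733,0,0,0],[-1,-0.45,0.45,0.733,0,0,0],[-1,-0.7,0.7,0.733,0,0,0],[-1,-0.9,0.92,0.733,0,0,0],[-1,-0.973,0.995,0.733,0,0,0],[-1,-0.973,0.995,0.733,0,0,0],[-1,-0.973,0.995,0.733,0,0,0]]'
python3 - <<'E'
from h import *;import pickle
s,d=wrist('w3');pickle.dump(d,open('w3.pkl','wb'))
E
```

```text
time: 5.7
tool_pos: [0.4834, 0.0738, 0.184]
eef_rot: [0.716, 0.698, -0.0, 0.0]
contact_force: [-0.4, -0.5, -3.8]
gripper_width: 0.0328
grasp_force: 60.7
t 5.7 tcp [0.4834 0.0738 0.184 ] yax [ 1.    -0.026 -0.   ] zax [-0. -0. -1.] w 0.0328 F [-0.4 -0.5 -3.8] g 60.6641149520874
```

View pics/w3.png

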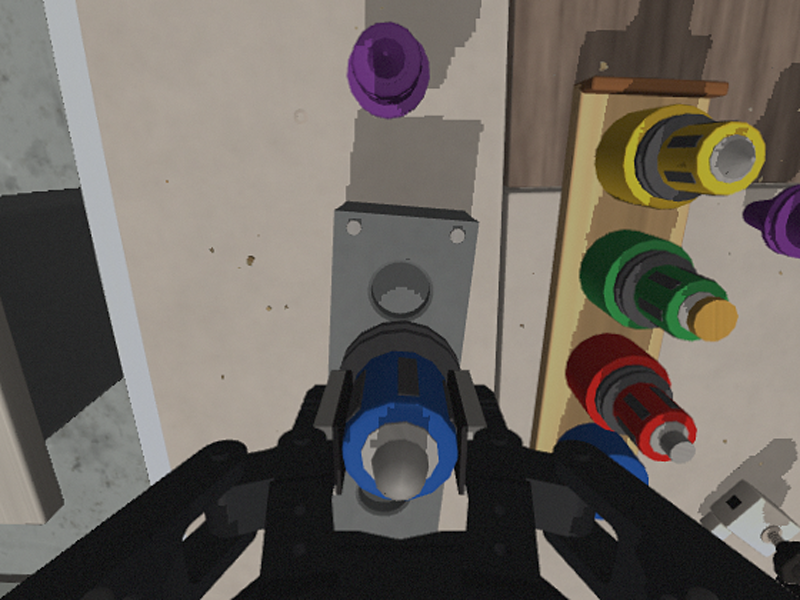

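Blue is held upright (nut top at (400,453)), and H1 shows at (401,289). I'll check the in-hand offset and the remaining tools.

Run:
```python
from h import *;import pickle
np.set_printoptions(precision=4,suppress=True)
d=pickle.load(open('w3.pkl','rb'))
f=lambda L,z:np.array([pt(d,(x*.7,y*.7),z) for x,y in L])
print('hole1',f([(401,290)],.06),'blue nut',f([(400,453)],.217))
print('sleeves YGR',f([(653,157),(631,288),(620,383)],.06))
print('nuttop YG',f([(731,158),(698,310)],.108))
```

```text
hole1 [[0.4838 0.0753]] blue nut [[0.4831 0.0726]]
sleeves YGR [[0.6279 0.1498]
 [0.6248 0.0729]
 [0.6261 0.008 ]]
nuttop YG [[0.6397 0.1495]
 [0.6365 0.0747]]
```

```bash
python3 -m inch '[[-1,0,0.01,-0.2,0,0,0],[-1,0,0.01,-0.4,0,0,0],[-1,0,0.01,-0.55,0,0,0],[-1,0,0.01,-0.65,0,0,0],[-1,0,0.01,-0.71,0,0,0],[-1,0,0.01,-0.72,0,0,0],[-1,0,0.01,-0.72,0,0,0]]' && python3 -m inch '[[1,0,0,0,0,0,0],[1,0,0,0,0,0,0],[1,0,0,0,0,0,0],[1,0,0,0,0,0,0],[1,0,0,0,0,0,0],[1,0,0,0,0,0,0]]'
```

```text
time: 6.62
tool_pos: [0.4832, 0.076, 0.0767]
eef_rot: [0.716, 0.698, 0.0, 0.0]
contact_force: [0.7, 0.5, -2.1]
gripper_width: 0.0327
grasp_force: 60.7
time: 7.38
tool_pos: [0.4828, 0.076, 0.0761]
eef_rot: [0.716, 0.698, -0.0, -0.0]
contact_force: [0.2, 0.3, 0.4]
gripper_width: 0.0858
grasp_force: 0.0
```

```bash
python3 -m inch '[[1,0,0,0.35,0,0,0],[1,0,0,0.733,0,0,0],[1,0.35,-0.18,0.733,0,0,0],[1,0.7,-0.36,0.733,0,0,0],[1,0.997,-0.509,0.733,0,0,0],[1,0.997,-0.509,0.733,0,0,0],[1,0.997,-0.509,0.4,0,0,0],[1,0.997,-0.509,0.15,0,0,0],[1,0.997,-0.509,0.0,0,0,0],[1,0.997,-0.509,0.0,0,0,0],[1,0.997,-0.509,0.0,0,0,0]]' && python3 -m inch '[[-1,0,0,0,0,0,0],[-1,0,0,0,0,0,0],[-1,0,0,0,0,0,0],[-1,0,0,0,0,0,0],[-1,0,0,0,0,0,0],[-1,0,0,0,0,0,0],[-1,0,0,0,0,0,0],[-1,0,0,0,0,0,0]]' 60
```

```text
time: 8.75
tool_pos: [0.6327, -0.0002, 0.0776]
eef_rot: [0.716, 0.698, 0.001, 0.001]
contact_force: [0.7, 0.1, 0.5]
gripper_width: 0.0853
grasp_force: 0.0
time: 9.75
tool_pos: [0.6327, -0.0004, 0.0768]
eef_rot: [0.716, 0.698, 0.0, 0.0]
contact_force: [-1.0, 0.1, 6.2]
gripper_width: 0.0324
grasp_force: 59.5
```

```bash
python3 -m inch '[[-1,0,0,0.2,0,0,0],[-1,0,0,0.5,0,0,0],[-1,0,0,0.733,0,0,0],[-1,-0.25,0,0.733,0,0,0],[-1,-0.5,0,0.733,0,0,0],[-1,-0.8,0,0.733,0,0,0],[-1,-0.97,0,0.733,0,0,0],[-1,-1,0,0.733,0,0,0]]' && python3 -m inch '[[-1,-0.05,0,0,0,0,0],[-1,-0.05,0,0,0,0,0],[-1,-0.05,0,0,0,0,0]]'
python3 - <<'E'
from h import *;import pickle
s,d=wrist('w4');pickle.dump(d,open('w4.pkl','wb'))
E
```

```text
time: 10.75
tool_pos: [0.4813, -0.0003, 0.1861]
eef_rot: [0.716, 0.698, -0.0, -0.0]
contact_force: [-0.9, -0.6, -2.6]
gripper_width: 0.0325
grasp_force: 60.9
time: 11.12
tool_pos: [0.4753, -0.0004, 0.186]
eef_rot: [0.716, 0.698, -0.0, -0.0]
contact_force: [-0.3, -0.5, -2.7]
gripper_width: 0.0321
grasp_force: 60.9
t 11.12 tcp [ 4.753e-01 -4.000e-04  1.860e-01] yax [ 1.    -0.026 -0.   ] zax [-0.  0. -1.] w 0.0321 F [-0.3 -0.5 -2.7] g 60.873613357543945
```

View pics/w4.png

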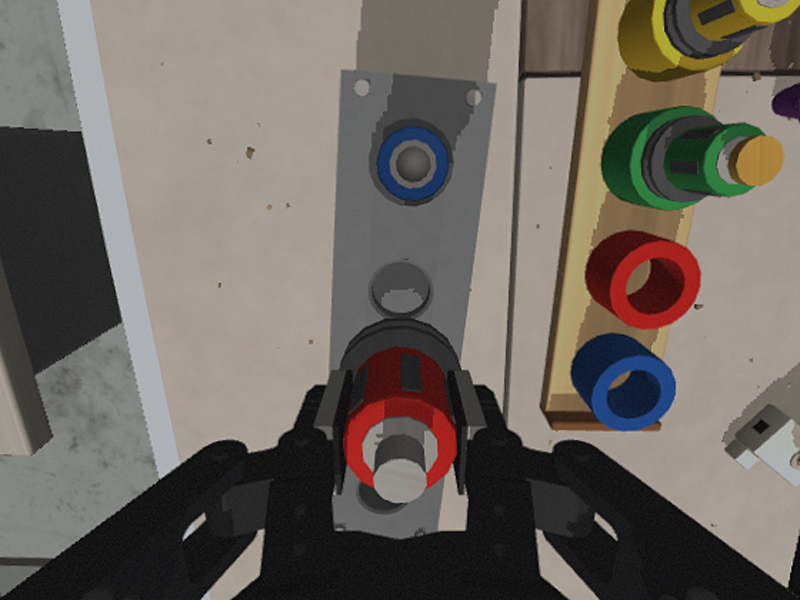

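Blue sits upright in H1, and red is held centred, with H2 at (401,289) just as it was for blue. I'll lower it with the same offset.

```bash
python3 -m inch '[[-1,0,0.01,-0.2,0,0,0],[-1,0,0.01,-0.4,0,0,0],[-1,0,0.01,-0.55,0,0,0],[-1,0,0.01,-0.65,0,0,0],[-1,0,0.01,-0.71,0,0,0],[-1,0,0.01,-0.725,0,0,0],[-1,0,0.01,-0.725,0,0,0]]' && python3 -m inch '[[1,0,0,0,0,0,0],[1,0,0,0,0,0,0],[1,0,0,0,0,0,0],[1,0,0,0,0,0,0],[1,0,0,0,0,0,0],[1,0,0,0,0,0,0]]'
```

```text
time: 12.05
tool_pos: [0.4752, 0.0011, 0.0778]
eef_rot: [0.716, 0.698, 0.0, 0.0]
contact_force: [0.2, -0.2, -3.1]
gripper_width: 0.0325
grasp_force: 60.9
time: 12.8
tool_pos: [0.4749, 0.0011, 0.0774]
eef_rot: [0.716, 0.698, -0.0, -0.0]
contact_force: [0.2, -0.3, -0.0]
gripper_width: 0.0857
grasp_force: 0.0
```

```bash
python3 -m inch '[[1,0,0,0.35,0,0,0],[1,0,0,0.733,0,0,0],[1,0.35,0.18,0.733,0,0,0],[1,0.7,0.36,0.733,0,0,0],[1,1,0.484,0.733,0,0,0],[1,1,0.484,0.733,0,0,0]]' && python3 -m inch '[[1,0.073,0,0,0,0,0],[1,0.073,0,-0.1,0,0,0],[1,0.073,0,-0.4,0,0,0],[1,0.073,0,-0.65,0,0,0],[1,0.073,0,-0.735,0,0,0],[1,0.073,0,-0.735,0,0,0],[1,0.073,0,-0.735,0,0,0]]' && python3 -m inch '[[-1,0,0,0,0,0,0],[-1,0,0,0,0,0,0],[-1,0,0,0,0,0,0],[-1,0,0,0,0,0,0],[-1,0,0,0,0,0,0],[-1,0,0,0,0,0,0],[-1,0,0,0,0,0,0],[-1,0,0,0,0,0,0]]' 60
```

```text
time: 13.55
tool_pos: [0.6261, 0.0749, 0.1856]
eef_rot: [0.716, 0.698, -0.001, -0.001]
contact_force: [-0.9, 0.6, -0.5]
gripper_width: 0.0852
grasp_force: 0.0
time: 14.42
tool_pos: [0.6365, 0.0737, 0.0788]
eef_rot: [0.716, 0.698, 0.001, 0.001]
contact_force: [0.1, 0.5, 0.6]
gripper_width: 0.0855
grasp_force: 0.0
time: 15.42
tool_pos: [0.6362, 0.0738, 0.0777]
eef_rot: [0.716, 0.698, 0.0, 0.0]
contact_force: [-0.2, -0.1, 5.9]
gripper_width: 0.0323
grasp_force: 59.6
```

```bash
python3 -m inch '[[-1,0,0,0.2,0,0,0],[-1,0,0,0.5,0,0,0],[-1,0,0,0.733,0,0,0],[-1,-0.2,-0.2,0.733,0,0,0],[-1,-0.45,-0.45,0.733,0,0,0],[-1,-0.7,-0.7,0.733,0,0,0],[-1,-0.95,-0.95,0.733,0,0,0],[-1,-1,-0.982,0.733,0,0,0]]' && python3 -m inch '[[-1,-0.126,0,0,0,0,0],[-1,-0.126,0,0,0,0,0],[-1,-0.126,0,0,0,0,0]]'
python3 - <<'E'
from h import *;import pickle
s,d=wrist('w5');pickle.dump(d,open('w5.pkl','wb'))
E
```

```text
time: 16.42
tool_pos: [0.4839, -0.0751, 0.1867]
eef_rot: [0.717, 0.697, -0.0, -0.0]
contact_force: [-0.1, 0.1, -4.0]
gripper_width: 0.0326
grasp_force: 61.0
time: 16.8
tool_pos: [0.4675, -0.0733, 0.1869]
eef_rot: [0.716, 0.698, 0.0, -0.0]
contact_force: [0.7, 0.0, -4.2]
gripper_width: 0.0326
grasp_force: 61.1
t 16.8 tcp [ 0.4675 -0.0733  0.1869] yax [ 1.    -0.025  0.   ] zax [ 0.  0. -1.] w 0.0326 F [ 0.7  0.  -4.2] g 61.08312964439392
```

View pics/w5.png

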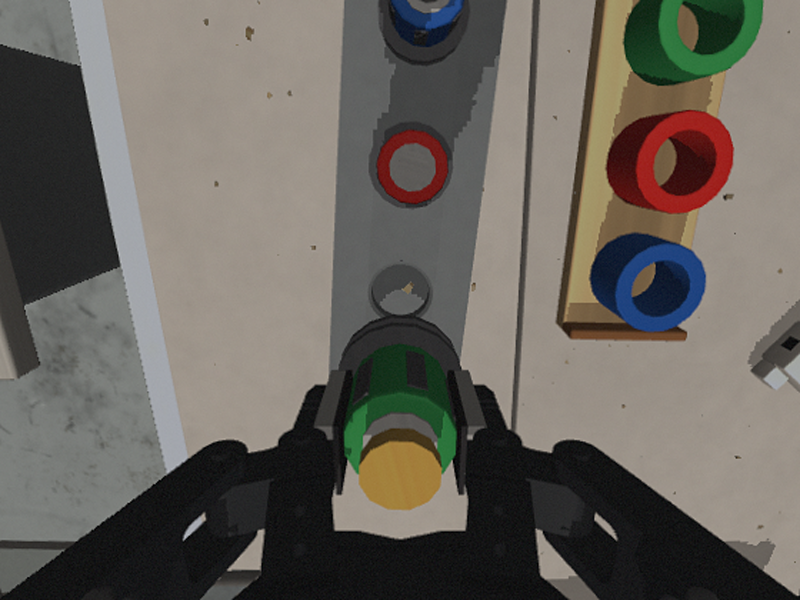

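Red is seated in H2, and green is centred over H3 (hole at (401,292)). I'll lower it.

```bash
python3 -m inch '[[-1,0,0,-0.2,0,0,0],[-1,0,0,-0.4,0,0,0],[-1,0,0,-0.55,0,0,0],[-1,0,0,-0.65,0,0,0],[-1,0,0,-0.71,0,0,0],[-1,0,0,-0.725,0,0,0],[-1,0,0,-0.725,0,0,0]]' && python3 -m inch '[[1,0,0,0,0,0,0],[1,0,0,0,0,0,0],[1,0,0,0,0,0,0],[1,0,0,0,0,0,0],[1,0,0,0,0,0,0],[1,0,0,0,0,0,0]]'
```

```text
time: 17.73
tool_pos: [0.4672, -0.0736, 0.0787]
eef_rot: [0.716, 0.698, 0.0, 0.0]
contact_force: [-0.0, -1.3, -3.1]
gripper_width: 0.0322
grasp_force: 61.1
time: 18.48
tool_pos: [0.4669, -0.0736, 0.0783]
eef_rot: [0.716, 0.698, 0.0, 0.0]
contact_force: [0.0, -0.9, 0.3]
gripper_width: 0.0854
grasp_force: 0.0
```

```bash
python3 -m inch '[[1,0,0,0.35,0,0,0],[1,0,0,0.733,0,0,0],[1,0.2,0.25,0.733,0,0,0],[1,0.4,0.5,0.733,0,0,0],[1,0.573,0.74,0.733,0,0,0]]' && python3 -m inch '[[1,0.2,0.25,0,0,0,0],[1,0.4,0.5,0,0,0,0],[1,0.573,0.74,0,0,0,0],[1,0.573,0.74,0,0,0,0],[1,0.573,0.74,-0.35,0,0,0],[1,0.573,0.74,-0.6,0,0,0],[1,0.573,0.74,-0.735,0,0,0],[1,0.573,0.74,-0.735,0,0,0],[1,0.573,0.74,-0.735,0,0,0]]' && python3 -m inch '[[-1,0,0,0,0,0,0],[-1,0,0,0,0,0,0],[-1,0,0,0,0,0,0],[-1,0,0,0,0,0,0],[-1,0,0,0,0,0,0],[-1,0,0,0,0,0,0],[-1,0,0,0,0,0,0],[-1,0,0,0,0,0,0]]' 60
```

```text
time: 19.1
tool_pos: [0.5537, 0.0387, 0.1883]
eef_rot: [0.716, 0.698, 0.0, 0.0]
contact_force: [0.2, -0.2, 0.2]
gripper_width: 0.0854
grasp_force: 0.0
time: 20.23
tool_pos: [0.6396, 0.1484, 0.0799]
eef_rot: [0.716, 0.698, 0.001, 0.001]
contact_force: [-0.4, -0.4, -0.1]
gripper_width: 0.0855
grasp_force: 0.0
time: 21.22
tool_pos: [0.6392, 0.1485, 0.0787]
eef_rot: [0.716, 0.698, 0.001, 0.0]
contact_force: [-0.0, -0.2, 6.9]
gripper_width: 0.0327
grasp_force: 59.6
```

```bash
python3 -m inch '[[-1,0,0,0.2,0,0,0],[-1,0,0,0.5,0,0,0],[-1,0,0,0.8,0,0,0],[-1,-0.12,-0.25,0.8,0,0,0],[-1,-0.3,-0.5,0.8,0,0,0],[-1,-0.45,-0.75,0.8,0,0,0],[-1,-0.599,-0.988,0.8,0,0,0]]' && python3 -m inch '[[-1,-0.15,-0.25,0,0,0,0],[-1,-0.3,-0.5,0,0,0,0],[-1,-0.45,-0.75,0,0,0,0],[-1,-0.57,-0.93,0,0,0,0],[-1,-0.599,-0.988,0,0,0,0],[-1,-0.599,-0.988,-0.067,0,0,0],[-1,-0.599,-0.988,-0.067,0,0,0]]'
python3 - <<'E'
from h import *;import pickle
s,d=wrist('w6');pickle.dump(d,open('w6.pkl','wb'))
E
```

```text
time: 22.1
tool_pos: [0.5477, -0.0009, 0.1974]
eef_rot: [0.716, 0.698, -0.0, -0.0]
contact_force: [-0.2, -1.3, -2.8]
gripper_width: 0.0324
grasp_force: 60.9
time: 22.98
tool_pos: [0.459, -0.1471, 0.1867]
eef_rot: [0.716, 0.698, -0.0, -0.001]
contact_force: [0.5, -0.5, -2.8]
gripper_width: 0.0324
grasp_force: 60.9
t 22.98 tcp [ 0.459  -0.1471  0.1867] yax [ 1.    -0.025 -0.002] zax [-0.002  0.001 -1.   ] w 0.0324 F [ 0.5 -0.5 -2.8] g 60.86334586143494
```

View pics/w6.png

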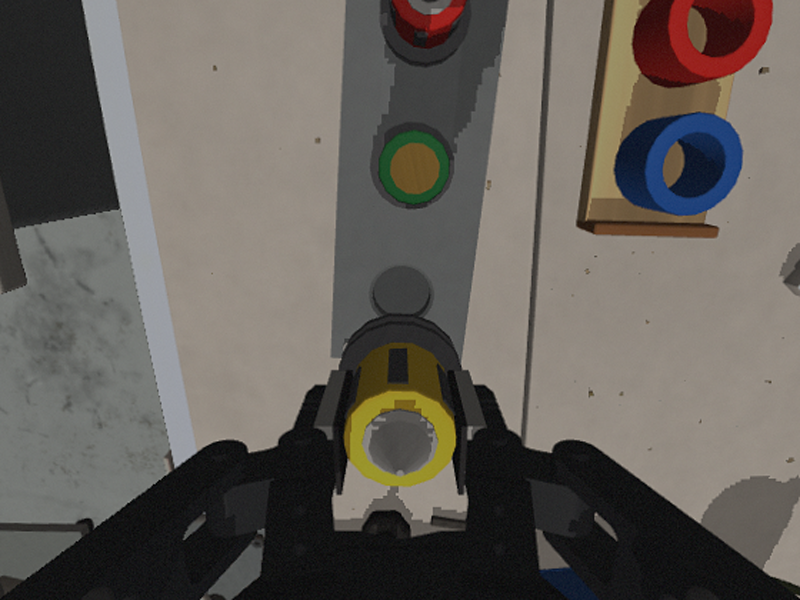

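Green is seated in H3, and yellow is centred over H4 (hole at (402,293)). I'll lower it, release, then retreat upward.

```bash
python3 -m inch '[[-1,0,0,-0.2,0,0,0],[-1,0,0,-0.4,0,0,0],[-1,0,0,-0.55,0,0,0],[-1,0,0,-0.65,0,0,0],[-1,0,0,-0.71,0,0,0],[-1,0,0,-0.725,0,0,0],[-1,0,0,-0.725,0,0,0]]' && python3 -m inch '[[1,0,0,0,0,0,0],[1,0,0,0,0,0,0],[1,0,0,0,0,0,0],[1,0,0,0,0,0,0],[1,0,0,0,0,0,0],[1,0,0,0,0,0,0]]' && python3 -m inch '[[1,0,0,0.35,0,0,0],[1,0,0,0.7,0,0,0],[1,0,-0.3,1,0,0,0],[1,0,-0.6,1,0,0,0],[1,0,-0.6,1,0,0,0],[1,0,-0.6,1,0,0,0],[1,0,-0.6,1,0,0,0],[1,0,-0.6,1,0,0,0]]'
python3 - <<'E'
from plant import vision
import cv2
f=vision.get_image('scene')['frame'][110:335,180:480,::-1]
cv2.imwrite('pics/end.png',cv2.resize(f,(800,600),interpolation=cv2.INTER_CUBIC))
E
```

```text
time: 23.9
tool_pos: [0.4594, -0.1481, 0.0796]
eef_rot: [0.716, 0.698, 0.0, 0.0]
contact_force: [0.4, -1.0, -3.9]
gripper_width: 0.0327
grasp_force: 60.9
time: 24.65
tool_pos: [0.4592, -0.148, 0.0792]
eef_rot: [0.716, 0.698, 0.0, 0.0]
contact_force: [0.8, 0.5, 1.0]
gripper_width: 0.0851
grasp_force: 0.0
time: 25.65
tool_pos: [0.4593, -0.2373, 0.2292]
eef_rot: [0.716, 0.698, 0.0, -0.0]
contact_force: [-1.4, 0.7, -0.5]
gripper_width: 0.0852
grasp_force: 0.0
```

View pics/end.png

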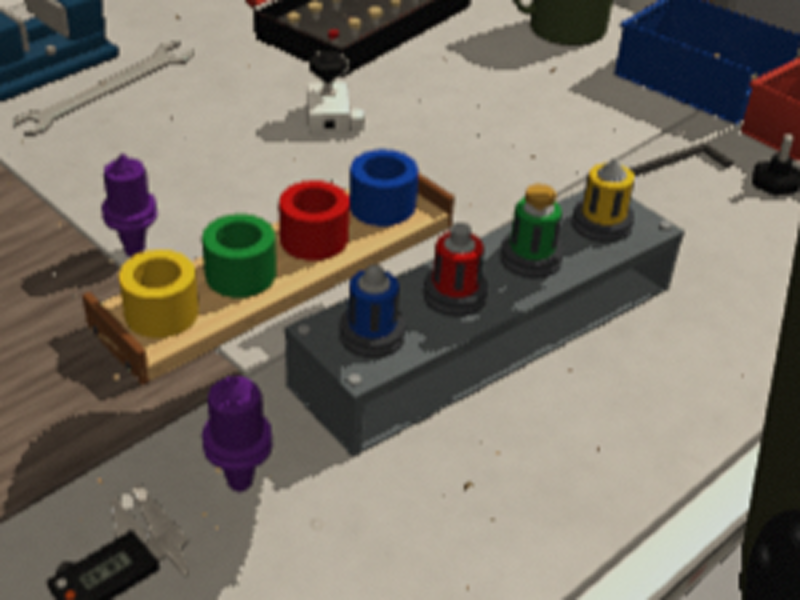

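All four tools sit upright with their flanges flat: blue (374,310), red (458,270), green (537,232), yellow (607,200). That is the reverse order, and the robot is clear.

```bash
python3 -c "
from plant import job
print(job.close_job())"
```

```text
the job is handed in; nothing more can be done
None
```

The job is handed in at about 26 s: all four tools stand upright and look seated in the grey rack in reverse order (blue, red, green, yellow from left to right), and the arm never went near the caliper; the hand-in returned no verdict.

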